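Load the index table and turn it on to the gauge

TASK

Take the plain block (not the stepped one) out of the two-slot rack, stand it upright on the free bench top so that you can take it again by its other pair of faces, and seat it fully down in the empty nest of the index table, at the pointer. Let go of it, then push the table smoothly round clockwise, seen from above, by one position and no further, so that it clicks into the next detent with the block at the dial gauge. Leave the other blocks in their places and do not disturb the jar.

Things in the scene. Friction and masses are not known exactly. Their poses are not given: they have to be found in the camera images.
- index_table: Fixed grey base, 292 mm in diameter, of a rotary index table. Origin: on the bench, on the vertical turning axis. Its -x is the loading side (pointer), its +y the side of the dial gauge. On it turns an aluminium disc, 296 mm in diameter, top 52 mm above the bench, with four nests 90 degrees apart, four upright push pins between them and a low hub (68 mm high, 48 mm wide).
- rotor (a joint): Angle of the disc, growing clockwise seen from above; starts at 0 in a detent, the empty nest at the pointer. The next detent is at 1.571. Leaving a detent takes about 11 N at a push pin; between detents it takes under 1 N and the disc stays where it is left. Within about 0.1 rad of a detent a sprung ball draws the disc into it.
- nest_front (a point): Centre of the floor of the empty nest, 58 mm above the bench, 85 mm from the table's axis, starting at -x of the base. Its x axis is radial. Two tall cheeks (65 mm apart, 8 mm thick, 24 mm wide, tops 80 mm above this floor) stand tangentially on either side; radially only lips 12 mm high, 41 mm apart. A block stands in it with its own x radial, either way round.
- nest_left (a point): Centre of the floor of the nest that starts at the gauge, +y of the base, filled by done_left; 58 mm above the bench, 85 mm from the table's axis. Turns with the disc.
- nest_right (a point): Centre of the floor of the nest that starts at -y of the base, filled by done_right; 58 mm above the bench, 85 mm from the table's axis. Turns with the disc.
- nest_back (a point): Centre of the floor of the nest that starts at +x of the base, filled by done_back; 58 mm above the bench, 85 mm from the table's axis. Turns with the disc.
- pin_fr (a point): Centre of the top of the disc's steel push pin that starts at the front right of the base (between its -x and -y) and must end at the front left: 16 mm thick, standing 70 mm above the disc (top 122 mm above the bench), 135 mm from the table's axis, half-way between two nests. Turns with the disc.
- pin_fl (a point): Centre of the top of the disc's steel push pin that starts at the front left of the base (between its -x and +y): 16 mm thick, standing 70 mm above the disc (top 122 mm above the bench), 135 mm from the table's axis, half-way between two nests. Turns with the disc.
- load_pointer (a point): Top of the fixed loading pointer: a small dark block 26 mm wide, 54 mm high, 153 to 171 mm from the table's axis.
- gauge_tip (a point): End of the fixed dial gauge's plunger, 118 mm above the bench, pointing at the table's axis. The gauge's post, 146 mm high, stands 197 mm from the axis.
- rack: Fixed rack of dark steel and light wood, 90 mm (x) by 140 mm (y), two slots 70 mm apart along y, slot floors 12 mm above the bench. Origin: on the bench, under its middle. Wooden cheeks (8 mm thick, 44 mm wide, tops 90 mm above the bench) cover the 60 mm wide faces of a block in a slot; its 36 mm wide faces, looking along the rack's x, are free.
- block: The plain block to load: aluminium, 36 mm (x) by 60 mm (y) by 80 mm high (z), about 0.4 kg, flat top with two dark bores. Origin: centre of its underside. It starts in either slot of the rack, its y axis along the rack's x.
- stepped_block: A block that stays in the rack: same 36 by 60 mm foot and 80 mm high, but half of its top is cut down to 52 mm. Origin: centre of its underside.
- done_back: Plain block like the one to load, already in the back nest; it stays there and rides with the disc. Origin: centre of its underside.
- done_left: The same, in the nest that starts at the gauge.
- done_right: The same, in the nest that starts opposite the gauge.
- jar_by: White jar with a screw lid, 50 mm in diameter, 66 mm high, standing on the bench between rack and table. Origin: centre of its underside.

How it is judged:
By the outcome, as a careful person would: the job done as asked, in the order asked, and still so for the second after the job is handed in, with the robot touching nothing.
It also fails if it takes over 67 s, if anything falls off the work surface, if the arm or the gripper's body presses on something with over 40 N, if the wrist force passes 120 N, or if a joint passes its speed limit or range.

ROBOT

A 6-joint arm with a two-finger parallel gripper is mounted at the origin on a cart in front of the work surface, level with it; the furniture and walls round the work are solid. World frame = base frame: x ahead of the robot, y to its left, z up, the work surface at z = 0. Lengths are in m, angles in degrees, forces in N, time in s.
With the tool pointing down it reaches from about 0.4 to 0.825 m from the base axis. Payload 7 kg.
Tool frame: the origin (TCP) lies midway between the tips of the shut fingers; the grasp point (between the pads) lies 19 mm behind it (r.grip_point_offset is the z of the grasp point in the tool frame, in m); z points along the fingers, y is the line along which they close (so a half turn about z gives the same grasp; the last joint's range is limited). The gripper opens to 88 mm and grips with 3 to 60 N. Pads are 19 mm wide; open, the fingers measure 130 mm over their backs; the gripper's body (78 mm by 193 mm) begins 47 mm behind the grasp point.
Start: joints at [-22.282, 20.546, 0.682, 0, -70.136, -16.507], TCP at [0.526, -0.423, 0.227] pointing down, gripper open.
Joint ranges: [-176.03, 176.03], [-82.01, 121.73], [-58.28, 71.71], [-173.87, 95.51], [-174.79, -0.11], [-173.66, 173.66]. Speed limits (degrees/s): [136.94, 136.94, 172.46, 180, 180, 180].

INTERFACE

Orientations are given as [roll, pitch, yaw] about the fixed x, y, z axes, in that order (R = Rz(yaw) Ry(pitch) Rx(roll)).
In Python, from plant import r, viewer, recognise, outline_of, pinpoint gives the robot as it stands.
- The arm moves only by the tool move_arm, never from a script. Its argument "targets" is a list of rows, each a list of 2 entries, a list of its own where there are three numbers: the shift along the tool's x, y, z in cm, then the turn, a rotation vector about the tool's x, y, z in rad. A call has 1 to 5 rows; each row is the pose to reach, as a shift and turn from the pose commanded when the call began, along the tool's axes at that moment; what a row does not reach only later rows make up. A row lasts 1/8 s, in which the tool goes at most 62.5 mm and 10.7 degrees, less where a joint would pass 70% of its speed; a pose out of reach is approached as far as the arm can. A call with a gripper value outside its range is refused whole. "jaw" is the finger opening in cm, from 0 to 8.76, set as the call begins (left out, the last holds). The fingers move at their own pace and stop on an object; "squeeze" is the grip in N (left out, the last holds). Time passes only in rows, so rows that repeat a pose let the fingers close. It gives the time, the measured TCP pose, the force, the opening and the grip force at its end, in the units of the state.
- r.get_state(): the state, without advancing time (a new reading comes with each control period).
- viewer.capture(name): name is "side" or "top"; returns a dict with "image" (384x512x3 uint8, blue, green, red), "intrinsics" (3x3 intrinsics, pixels), "camera_from_world" (4x4, takes a point from world to camera coordinates). Camera axes: x right, y up, looking along -z (the intrinsics and any distortion apply to the point x, -y, -z); pixel columns grow to the right and rows downward; lengths in m; the calibration is good to about 2 mm. A picture is of the moment at which its call begins. There is no depth.
- r.close_job(): hands the job in; it is judged then, once.
Trained networks look in the newest picture that a camera, given by its name, has taken for a name from the list of things; names that differ only in an ending like _2 or _b are one class to them, and where a whole thing is asked for, a point or a joint stands for the part that bears it (a point fixed in the world has none). Each returns a list of dicts, best first, with "score" (0 to 1); they miss things now and then, are a little off and sometimes report something else, mostly with a low value. They report only what shows in the picture. A call takes as long as a camera call.
- recognise(label, camera): "box" ([left, top, right, bottom] in pixels, round what is visible of it).
- outline_of(label, camera): "mask" (384x512 bool, what is visible of it) and "box" ([left, top, right, bottom] in pixels, round what is visible of it).
- pinpoint(label, camera): "location" ([row, column] in pixels: a listed point, or the origin of a listed thing).
The state is a dict: "time_s": time; "joints": joint angles; "qd": joint speeds; "joint_torque": joint torques, N m; "tcp_pos": TCP position; "eef_rot": TCP orientation; "contact_force": force on the tool from outside, world axes, zero at the start; "moment": the same for the moment, N m; "gripper_width": finger opening in m; "gripper_force": force on a finger pad.
Only numpy, scipy, OpenCV 4.12 (cv2) and the standard library are available. Lean on these libraries where they do the work, as an engineer would, in place of code of your own. Each camera call takes 0.05 s, during which the arm holds its last target. There are 200 camera calls.

## Working session

There is one attempt and no reset: what is moved stays moved. The work goes in short steps, Python scripts to look and compute and a tool call to move; the robot and the scene stay as the last step left them, time stands still between calls to the robot, and variables do not carry over. Pictures are saved under pics/ and viewed, at most 10 in all, crops included, and the job is handed in when it is done.

Besides the shell and the picture viewer there is one more tool, called by a JSON object that holds its "method" and its "body". move_arm: Moves the arm, as the interface text tells. Its arguments: {"type":"object","properties":{"targets":{"type":"array","items":{"type":"array"}},"jaw":{"type":"number"},"squeeze":{"type":"number"}},"required":["targets"]}

```bash
ls; mkdir -p pics
python3 - <<'E'
from plant import r, viewer, recognise, outline_of, pinpoint
import cv2, numpy as np
print(r.get_state())
ims=[]
for c in ("side","top"):
    d=viewer.capture(c); ims.append(d["image"]); print(c,d["intrinsics"],d["camera_from_world"])
    for n in "index_table rack block stepped_block jar_by nest_front nest_left nest_right nest_back pin_fr pin_fl load_pointer gauge_tip done_back done_left done_right".split():
        print(c,n,[(np.round(q["location"],1).tolist(),round(q["score"],2)) for q in pinpoint(n,c)[:2]])
cv2.imwrite("pics/a.png",ims[0]);cv2.imwrite("pics/b.png",ims[1])
E
```

```text
pics
{'time_s': 0.0, 'joints': array([-2.22831439e+01,  2.05891917e+01,  6.32917774e-01, -2.13054627e-02,
       -7.01331197e+01, -1.65088936e+01]), 'qd': array([-0.00415055,  0.05242523,  0.0138011 , -0.01011954,  0.0155423 ,
       -0.05863865]), 'joint_torque': array([-8.71546581e-04, -5.82718062e+01,  2.93056172e+01,  6.99728742e+00,
        6.90698420e-03, -1.56011229e-04]), 'tcp_pos': array([ 0.52573713, -0.4225763 ,  0.22563775]), 'eef_rot': array([ 1.79908600e+02, -6.20222495e-03, -1.28799289e+02]), 'contact_force': array([-0.17747828,  0.07604981,  0.08046057]), 'moment': array([-0.00758018,  0.00593444,  0.03971088]), 'gripper_force': 0.0, 'gripper_width': 0.0878079312426275}
side [[391.61858848   0.         246.40738018]
 [  0.         391.61858848 184.64123447]
 [  0.           0.           1.        ]] [[ 0.86551837 -0.50033252 -0.02335193 -0.46024447]
 [ 0.20668275  0.31429277  0.92655399 -0.21731465]
 [-0.45624575 -0.80677594  0.37543627 -0.80638366]
 [ 0.          0.          0.          1.        ]]
side index_table [([194.7, 224.5], 0.69)]
side rack [([175.9, 245.1]
[... 1060 characters left out ...]
)]
top rack [([212.7, 344.1], 0.94)]
top block [([213.7, 330.6], 0.7)]
top stepped_block []
top jar_by [([186.5, 299.5], 0.69), ([156.2, 187.7], 0.35)]
top nest_front [([219.3, 193.4], 0.59)]
top nest_left [([194.1, 163.5], 0.74)]
top nest_right [([184.0, 223.9], 0.87), ([193.3, 159.7], 0.75)]
top nest_back [([158.1, 184.6], 0.83)]
top pin_fr [([217.5, 224.1], 0.77)]
top pin_fl [([225.3, 151.8], 0.95), ([211.7, 331.2], 0.61)]
top load_pointer [([243.8, 196.4], 0.84), ([215.7, 223.7], 0.56)]
top gauge_tip [([190.6, 126.7], 0.91)]
top done_back [([161.9, 185.4], 0.86), ([218.0, 194.9], 0.37)]
top done_left [([195.0, 160.0], 0.64)]
top done_right [([180.1, 222.9], 0.63), ([161.8, 185.7], 0.51)]
```

```bash
python3 - <<'E'
import cv2
a=cv2.imread("pics/b.png")[110:290,100:400]
cv2.imwrite("pics/b2.png",cv2.resize(a,(800,480),interpolation=cv2.INTER_CUBIC))
a=cv2.imread("pics/a.png")[100:310,130:350]
cv2.imwrite("pics/a2.png",cv2.resize(a,(628,600),interpolation=cv2.INTER_CUBIC))
E
cat > h.py <<'E'
import numpy as np
from scipy.optimize import least_squares
K={"side":np.array([[391.61858848,0,246.40738018],[0,391.61858848,184.64123447],[0,0,1]]),
"top":np.array([[484.49423501,0,253.7354987],[0,484.49423501,185.08588397],[0,0,1]])}
T={"side":np.array([[0.86551837,-0.50033252,-0.02335193,-0.46024447],[0.20668275,0.31429277,0.92655399,-0.21731465],[-0.45624575,-0.80677594,0.37543627,-0.80638366],[0,0,0,1]]),
"top":np.array([[0.0034266,-0.99995048,-0.00934346,0.0208244],[0.99053701,0.00211208,0.13722962,-0.57435824],[-0.13720309,-0.00972528,0.9904952,-1.31877775],[0,0,0,1]])}
def proj(p,c):
    q=T[c][:3,:3]@p+T[c][:3,3]; u=K[c]@np.array([q[0],-q[1],-q[2]]); return np.array([u[1]/u[2],u[0]/u[2]]) # row,col
def atz(rc,z,c):
    d=np.linalg.inv(K[c])@np.array([rc[1],rc[0],1]); d=T[c][:3,:3].T@(d*[1,-1,-1])
    o=-T[c][:3,:3].T@T[c][:3,3]; return o+d*(z-o[2])/d[2]
E
python3 - <<'E'
from h import *
for n,rc,z in [("table",(190,193.8),0),("rack",(212.7,344.1),0),("block?",(213.7,330.6),.012),("jar",(186.5,299.5),0),("nf",(219.3,193.4),.058),("nl",(194.1,163.5),.058),("nr",(184,223.9),.058),("nb",(158.1,184.6),.058),("fr",(217.5,224.1),.122),("fl",(225.3,151.8),.122),("ptr",(243.8,196.4),.054),("tip",(190.6,126.7),.118)]:
    print(n,atz(rc,z,"top").round(4))
for n,rc,z in [("blk",(258.5,271.5),.012),("step",(273.2,299.6),.012),("jar",(238.6,283.8),0),("nf",(186.8,201.2),.058),("fl",(155.7,177.5),.122)]:
    print("side",n,atz(rc,z,"side").round(4))
E
```

```text
table [0.5651 0.1957 0.    ]
rack [ 0.5006 -0.2358  0.    ]
block? [ 0.4967 -0.1954  0.012 ]
jar [ 0.576  -0.1091  0.    ]
nf [0.4767 0.1874 0.058 ]
nl [0.5461 0.2715 0.058 ]
nr [0.5746 0.1048 0.058 ]
nb [0.6474 0.2155 0.058 ]
fr [0.4773 0.0987 0.122 ]
fl [0.4565 0.2871 0.122 ]
ptr [0.4101 0.1783 0.054 ]
tip [0.548  0.3574 0.118 ]
side blk [ 0.4878 -0.1883  0.012 ]
side step [ 0.5067 -0.266   0.012 ]
side jar [ 0.5737 -0.1138  0.    ]
side nf [0.4846 0.1816 0.058 ]
side fl [0.4668 0.3131 0.122 ]
```

View pics/b2.png

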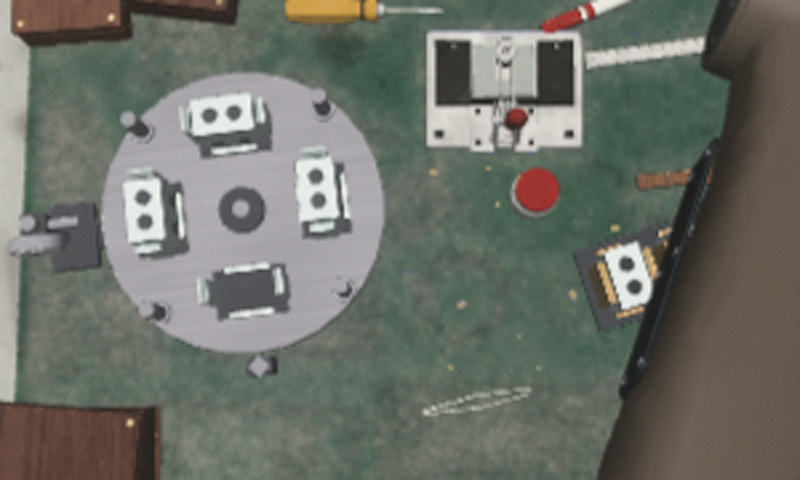

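View pics/a2.png

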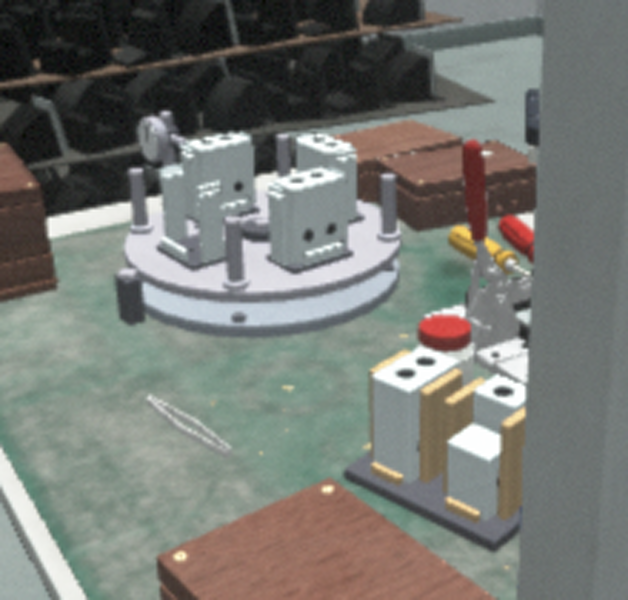

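Top view: the plain block is in the +y slot (bores at crop 627,263 / 638,290). The table is at left, with its empty nest at the bottom and the jar at (536,190). Next I fit the table and block from the bores at sub-pixel level.

```bash
cat >> h.py <<'E'
import cv2
def bores(img,guess,rad=3.6):
    g=255-cv2.cvtColor(img,cv2.COLOR_BGR2GRAY).astype(float); out=[]
    yy,xx=np.mgrid[:g.shape[0],:g.shape[1]]
    for r0,c0 in guess:
        for _ in range(8):
            m=(yy-r0)**2+(xx-c0)**2<rad**2; w=np.clip(g-np.percentile(g[m],35),0,None)*m
            r0,c0=(w*yy).sum()/w.sum(),(w*xx).sum()/w.sum()
        out.append((r0,c0))
    return out
E
python3 - <<'E'
from h import *
img=cv2.imread("pics/b.png")
G=[(209,115),(235,113),(144,197),(144,221),(316,177),(318,198),(627,263),(638,290)]
g=[(110+(y+.5)/2.6667-.5,100+(x+.5)/2.6667-.5) for x,y in G]
b=bores(img,g); print(np.round(g,1).tolist(),np.round(b,1).tolist())
P=np.array([atz(q,.138 if i<6 else .092,"top") for i,q in enumerate(b)])[:,:2]
print(P.round(4)); print("spacings",[np.linalg.norm(P[i]-P[i+1]).round(4) for i in (0,2,4,6)])
C=(P[::2]+P[1::2])/2; print(C.round(4))
def f(v):
    c,s=np.cos(v[2]),np.sin(v[2]); R=np.array([[c,-s],[s,c]])
    return np.concatenate([R@(np.array(l)*.085)+v[:2]-m for l,m in zip([(1,0),(0,1),(0,-1)],C)])
s=least_squares(f,[.565,.195,.1]);print(s.x,np.degrees(s.x[2]),s.fun.round(4))
x,y,t=s.x;c,d=np.cos(t),np.sin(t)
for n,l in dict(nf=(-.085,0),fr=(-.0955,-.0955),fl=(-.0955,.0955)).items(): print(n,(np.array([[c,-d],[d,c]])@l+[x,y]).round(4))
dv=P[6]-P[7];print("block yaw(y axis dir)",np.degrees(np.arctan2(dv[1],dv[0])))
E
```

```text
[[152.8, 178.1], [152.1, 187.8], [183.6, 153.7], [192.6, 153.7], [176.1, 218.2], [183.9, 218.9], [208.3, 334.8], [218.4, 338.9]] [[152.8, 178.2], [151.8, 187.2], [183.6, 153.2], [192.8, 154.0], [175.7, 218.1], [184.7, 219.1], [208.6, 334.6], [217.1, 337.5]]
[[ 0.6458  0.2203]
 [ 0.6486  0.1965]
 [ 0.564   0.2835]
 [ 0.54    0.2805]
 [ 0.5853  0.1146]
 [ 0.5615  0.1117]
 [ 0.5042 -0.1944]
 [ 0.4813 -0.2017]]
spacings [np.float64(0.024), np.float64(0.0241), np.float64(0.024), np.float64(0.024)]
[[ 0.6472  0.2084]
 [ 0.552   0.282 ]
 [ 0.5734  0.1131]
 [ 0.4927 -0.1981]]
[0.56274937 0.19760468 0.1264802 ] 7.2467817911914425 [-0.0001 -0.0001  0.     -0.0001  0.0001  0.0002]
nf [0.4784 0.1869]
fr [0.4801 0.0908]
fl [0.456  0.2803]
block yaw(y axis dir) 17.65176139797689
```

```bash
cat > m.py <<'E'
import sys,numpy as np
# usage: m.py "x y z psi" "x y z psi" ...   first = commanded now (mm,deg)
a=[np.array(list(map(float,s.split()))) for s in sys.argv[1:]]
p=np.radians(a[0][3]);X=np.array([np.cos(p),np.sin(p),0]);Y=np.array([np.sin(p),-np.cos(p),0])
for q in a[1:]:
    d=(q[:3]-a[0][:3])/10; t=-np.radians((q[3]-a[0][3]+180)%360-180)
    print("[[%.2f,%.2f,%.2f],[0,0,%.3f]]"%(d@X,d@Y,-d[2],t))
E
python3 m.py "526 -423 227 -128.8" "492.7 -198.1 180 -72.35"
```

```text
[[-15.44,16.69,4.70],[0,0,-0.985]]
```

{"method": "move_arm", "body": {"targets": [[[-3,3.3,0],[0,0,-0.17]],[[-6,6.6,0],[0,0,-0.34]],[[-9,9.9,0],[0,0,-0.51]],[[-12,13.2,0.5],[0,0,-0.68]],[[-15.4,16.7,1],[0,0,-0.85]]], "jaw": 8.7, "squeeze": 30}}

```text
time_s: 2.33
tcp_pos: [0.4921, -0.197, 0.2167]
eef_rot: [-180.0, -0.0, -79.8]
contact_force: [-0.1, 0.3, 0.9]
gripper_width: 0.087
gripper_force: 0.0
```

```bash
python3 m.py "492.4 -198.4 217 -80.1" "492.7 -198.1 180 -72.35" "492.7 -198.1 43 -72.35"
```

```text
[[-0.02,-0.03,3.70],[0,0,-0.135]]
[[-0.02,-0.03,17.40],[0,0,-0.135]]
```

{"method": "move_arm", "body": {"targets": [[[0,0,3],[0,0,-0.135]],[[0,0,7],[0,0,-0.135]],[[0,0,9.5],[0,0,-0.135]],[[0,0,9.5],[0,0,-0.135]]]}}

```text
time_s: 2.82
tcp_pos: [0.4911, -0.1981, 0.12]
eef_rot: [179.8, 0.1, -72.4]
contact_force: [-0.2, 0.7, 1.0]
gripper_width: 0.087
gripper_force: 0.0
```

Run:
```python
from plant import viewer,r
import cv2
a=viewer.capture("side")["image"][150:330,190:400]
cv2.imwrite("pics/c.png",cv2.resize(a,(700,600),interpolation=cv2.INTER_CUBIC)); print(r.get_state()["tcp_pos"])
```

```text
[ 0.49224629 -0.19828705  0.12151849]
```

View pics/c.png

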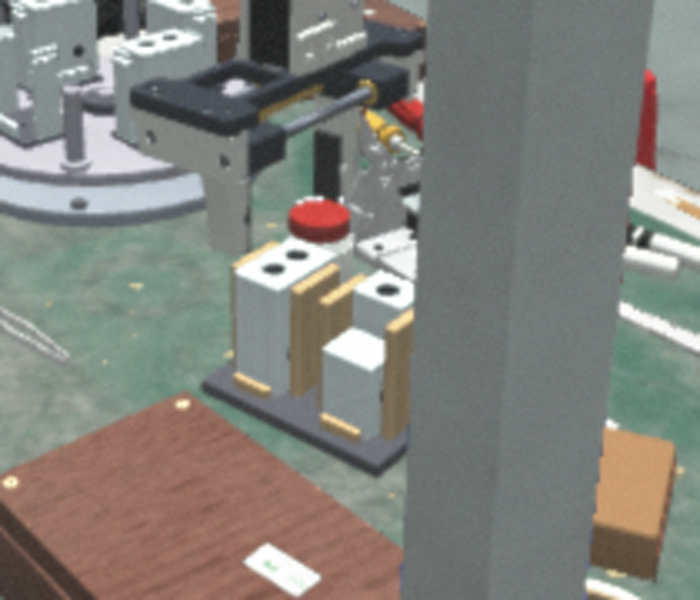

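The fingers straddle the block (top at about 285,255 in the crop) along the rack's x, so I go down and grip.

{"method": "move_arm", "body": {"targets": [[[0,0,3],[0,0,0]],[[0,0,6],[0,0,0]],[[0,0,7.9],[0,0,0]],[[0,0,7.9],[0,0,0]]]}}

```text
time_s: 3.38
tcp_pos: [0.4926, -0.1984, 0.0428]
eef_rot: [180.0, 0.0, -72.4]
contact_force: [1.0, -0.4, 0.3]
gripper_width: 0.0868
gripper_force: 0.0
```

{"method": "move_arm", "body": {"targets": [[[0,0,0],[0,0,0]],[[0,0,0],[0,0,0]],[[0,0,0],[0,0,0]],[[0,0,0],[0,0,0]],[[0,0,0],[0,0,0]]], "jaw": 5.0, "squeeze": 30}}

```text
time_s: 4.0
tcp_pos: [0.4917, -0.1985, 0.0432]
eef_rot: [179.9, 0.0, -72.4]
contact_force: [-4.4, -0.6, 7.0]
gripper_width: 0.0597
gripper_force: 30.0
```

{"method": "move_arm", "body": {"targets": [[[0,0,-1.5],[0,0,0]],[[0,0,-4],[0,0,0]],[[0,0,-7],[0,0,0]],[[0,0,-10],[0,0,0]],[[0,0,-11],[0,0,0]]]}}

```text
time_s: 4.62
tcp_pos: [0.4933, -0.1982, 0.1548]
eef_rot: [-179.8, -0.1, -72.3]
contact_force: [0.1, 0.2, -5.2]
gripper_width: 0.06
gripper_force: 30.0
```

```bash
python3 m.py "492.4 -198.4 153 -72.35" "450 -45 153 -72.35" "450 -45 33 -72.35"
```

```text
[[-15.90,-0.61,-0.00],[0,0,-0.000]]
[[-15.90,-0.61,12.00],[0,0,-0.000]]
```

{"method": "move_arm", "body": {"targets": [[[-3,-0.1,0],[0,0,0]],[[-7,-0.3,0],[0,0,0]],[[-11,-0.4,0],[0,0,0]],[[-14.5,-0.6,1],[0,0,0]],[[-15.9,-0.6,3],[0,0,0]]]}}

```text
time_s: 5.25
tcp_pos: [0.4496, -0.0432, 0.1225]
eef_rot: [-179.9, 0.0, -72.3]
contact_force: [0.3, -0.9, -4.4]
gripper_width: 0.0595
gripper_force: 30.0
```

{"method": "move_arm", "body": {"targets": [[[0,0,3],[0,0,0]],[[0,0,6],[0,0,0]],[[0,0,8],[0,0,0]],[[0,0,8.7],[0,0,0]],[[0,0,8.8],[0,0,0]]]}}

```text
time_s: 5.88
tcp_pos: [0.4498, -0.0449, 0.0344]
eef_rot: [179.9, -0.0, -72.3]
contact_force: [0.4, 0.2, -4.7]
gripper_width: 0.0597
gripper_force: 30.0
```

{"method": "move_arm", "body": {"targets": [[[0,0,0.1],[0,0,0]],[[0,0,0.2],[0,0,0]],[[0,0,0.3],[0,0,0]]]}}

```text
time_s: 6.25
tcp_pos: [0.4502, -0.0448, 0.0319]
eef_rot: [-179.9, 0.0, -72.4]
contact_force: [0.9, 0.4, -4.4]
gripper_width: 0.0597
gripper_force: 30.0
```

{"method": "move_arm", "body": {"targets": [[[0,0,0.1],[0,0,0]],[[0,0,0.15],[0,0,0]]]}}

```text
time_s: 6.5
tcp_pos: [0.4501, -0.0448, 0.0311]
eef_rot: [-180.0, -0.0, -72.3]
contact_force: [-7.2, 3.0, 19.1]
gripper_width: 0.06
gripper_force: 30.0
```

{"method": "move_arm", "body": {"targets": [[[0,0,-0.05],[0,0,0]],[[0,0,-0.05],[0,0,0]],[[0,0,-0.05],[0,0,0]],[[0,0,-1],[0,0,0]],[[0,0,-4],[0,0,0]]], "jaw": 8.7}}

```text
time_s: 7.12
tcp_pos: [0.4489, -0.0452, 0.0698]
eef_rot: [179.8, 0.0, -72.4]
contact_force: [0.5, 0.8, 0.0]
gripper_width: 0.0866
gripper_force: 0.0
```

{"method": "move_arm", "body": {"targets": [[[0,0,-4],[0,0,0]],[[0,0,-6],[0,0,0.17]],[[0,0,-6],[0,0,0.34]],[[0,0,-6],[0,0,0.51]],[[0,0,-6],[0,0,0.68]]]}}

```text
time_s: 7.75
tcp_pos: [0.45, -0.0449, 0.1308]
eef_rot: [-180.0, 0.0, -111.6]
contact_force: [0.7, 0.3, -0.3]
gripper_width: 0.0871
gripper_force: 0.0
```

{"method": "move_arm", "body": {"targets": [[[0,0,0],[0,0,0.17]],[[0,0,0],[0,0,0.34]],[[0,0,0],[0,0,0.51]],[[0,0,0],[0,0,0.68]],[[0,0,0],[0,0,0.85]]]}}

```text
time_s: 8.38
tcp_pos: [0.4499, -0.0449, 0.1307]
eef_rot: [-180.0, 0.0, -160.3]
contact_force: [0.1, 0.5, 0.5]
gripper_width: 0.0869
gripper_force: 0.0
```

Run:
```python
from plant import viewer,r
import cv2
a=viewer.capture("side")["image"][120:300,130:340]
cv2.imwrite("pics/d.png",cv2.resize(a,(700,600),interpolation=cv2.INTER_CUBIC)); print(r.get_state()["tcp_pos"],r.get_state()["eef_rot"])
b=viewer.capture("top")["image"];cv2.imwrite("pics/e.png",cv2.resize(b[130:290,130:370],(720,480),interpolation=cv2.INTER_CUBIC))
```

```text
[ 0.44992835 -0.04488693  0.13064875] [-1.79998741e+02  2.64459517e-02 -1.60805676e+02]
```

View pics/d.png

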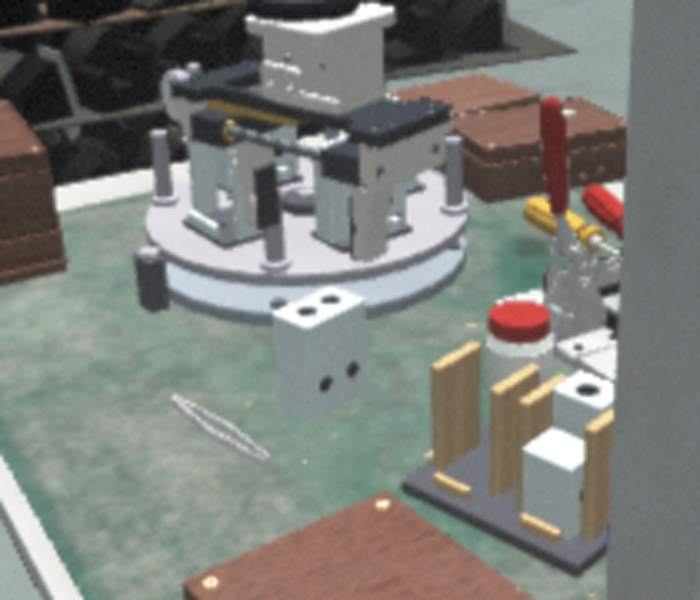

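The block stands upright on the bench (crop 320,350) and the rack slot is empty. I turn the last 2°, go down and take the other faces.

{"method": "move_arm", "body": {"targets": [[[0,0,2],[0,0,0.041]],[[0,0,5],[0,0,0.041]],[[0,0,8],[0,0,0.041]],[[0,0,9.45],[0,0,0.041]],[[0,0,9.45],[0,0,0.041]]]}}

```text
time_s: 9.1
tcp_pos: [0.4492, -0.0451, 0.0349]
eef_rot: [-180.0, -0.1, -162.2]
contact_force: [-0.0, 0.3, -0.4]
gripper_width: 0.0869
gripper_force: 0.0
```

{"method": "move_arm", "body": {"targets": [[[0,0,0],[0,0,0]],[[0,0,0],[0,0,0]],[[0,0,0],[0,0,0]],[[0,0,0],[0,0,0]],[[0,0,0],[0,0,0]]], "jaw": 2.8, "squeeze": 30}}

```text
time_s: 9.72
tcp_pos: [0.45, -0.0448, 0.0357]
eef_rot: [180.0, 0.0, -162.4]
contact_force: [0.5, -0.7, -0.1]
gripper_width: 0.0426
gripper_force: 0.0
```

{"method": "move_arm", "body": {"targets": [[[0,0,0],[0,0,0]],[[0,0,-1],[0,0,0]],[[0,0,-4],[0,0,0]],[[0,0,-9],[0,0,0]],[[0,0,-14],[0,0,0]]]}}

```text
time_s: 10.35
tcp_pos: [0.4488, -0.0449, 0.1769]
eef_rot: [180.0, -0.1, -162.4]
contact_force: [0.9, 0.5, -5.2]
gripper_width: 0.0361
gripper_force: 30.0
```

```bash
python3 m.py "450 -45 176 -162.35" "478.4 186.9 196 -82.75"
```

```text
[[-9.74,21.24,-2.00],[0,0,-1.389]]
```

{"method": "move_arm", "body": {"targets": [[[-0.6,1.2,-1],[0,0,-0.16]],[[-2,4.4,-2],[0,0,-0.32]],[[-4,8.7,-2],[0,0,-0.48]],[[-6,13,-2],[0,0,-0.64]],[[-8,17.4,-2],[0,0,-0.8]]]}}

```text
time_s: 10.98
tcp_pos: [0.4726, 0.1464, 0.1956]
eef_rot: [179.9, -0.0, -116.2]
contact_force: [0.4, -1.4, -3.7]
gripper_width: 0.0361
gripper_force: 30.0
```

```bash
python3 - <<'E'
import numpy as np
p=np.radians(-162.35);X=np.array([np.cos(p),np.sin(p)]);Y=np.array([np.sin(p),-np.cos(p)])
print(np.array([450,-45])-80*X+174*Y,-162.35+np.degrees(.8))
E
python3 m.py "473.5 139.6 196 -116.51" "478.4 186.9 196 -82.75"
```

```text
[473.47703811 145.06532741] -116.51337638953413
[[-4.45,1.67,-0.00],[0,0,-0.589]]
```

{"method": "move_arm", "body": {"targets": [[[-1,0.4,0],[0,0,-0.15]],[[-2,0.7,0],[0,0,-0.3]],[[-3,1.1,0],[0,0,-0.45]],[[-3.96,1.43,0],[0,0,-0.589]],[[-3.96,1.43,0],[0,0,-0.589]]]}}

```text
time_s: 11.6
tcp_pos: [0.4777, 0.1872, 0.1953]
eef_rot: [179.9, -0.0, -82.8]
contact_force: [-0.4, -0.1, -4.6]
gripper_width: 0.036
gripper_force: 30.0
```

Run:
```python
from plant import viewer,r
import cv2
s=r.get_state();print(s["tcp_pos"],s["eef_rot"])
for c,n,R in (("side","f",(120,250,140,292)),("top","g",(150,280,130,282))):
    i=viewer.capture(c)["image"];cv2.imwrite(f"pics/{n}0.png",i)
    i=i[R[0]:R[1],R[2]:R[3]];cv2.imwrite(f"pics/{n}.png",cv2.resize(i,(700,600),interpolation=cv2.INTER_CUBIC))
```

```text
[0.4777396  0.18720102 0.19529851] [ 1.79927918e+02 -1.20088130e-02 -8.28061154e+01]
```

View pics/f.png

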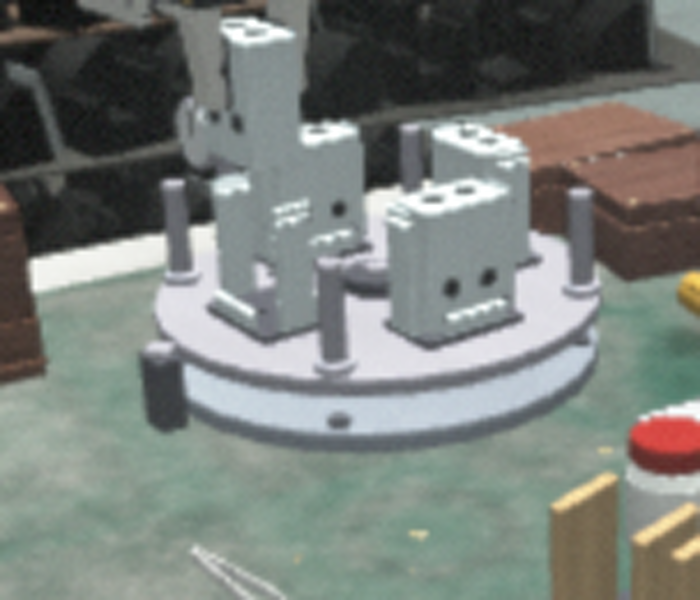

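View pics/g.png

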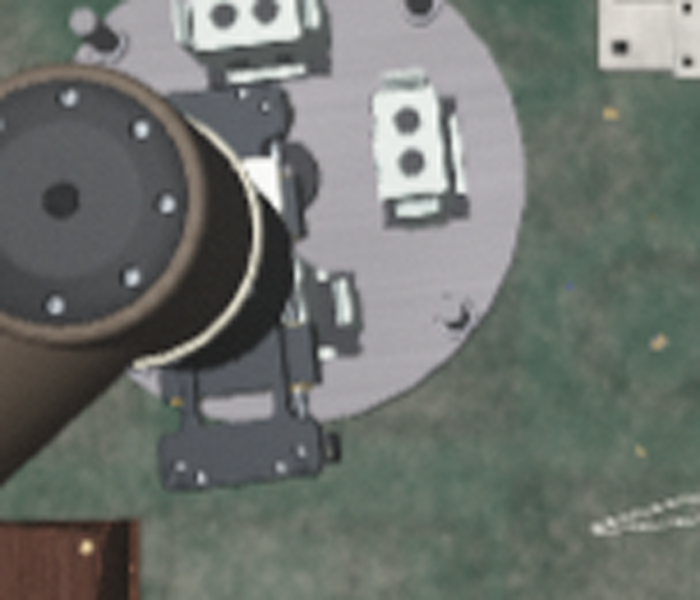

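The held block sits above the nest, between the cheeks. A quick numeric check of its bores against the prediction, with a done block as reference, before lowering.

Run:
```python
from h import *
im=cv2.imread("pics/f0.png")
t=np.radians(7.25);ex=np.array([np.cos(t),np.sin(t),0]);ey=np.array([-np.sin(t),np.cos(t),0])
O=np.array([.56275,.1976,0])
def chk(n,c,d):
    g=[proj(c+s*.012*d,"side") for s in (1,-1)]
    b=bores(im,g,3.0); print(n,np.round(g,1).tolist(),np.round(np.array(b)-g,2).tolist())
chk("right",O-.085*ey+[0,0,.138],ex)
chk("left",O+.085*ey+[0,0,.138],ex)
chk("back",O+.085*ex+[0,0,.138],ey)
chk("held",np.array([.4784,.1871,.239]),ey)
p=cv2.resize(im[115:185,170:270],(800,560),interpolation=cv2.INTER_CUBIC)
for c,d in ((np.array([.4784,.1871,.239]),0),):
    for sx,sy in ((1,1),(1,-1),(-1,-1),(-1,1)):
        for z in (0,-.08):
            q=proj(c+sx*.018*ex+sy*.03*ey+[0,0,z],"side"); cv2.circle(p,(int((q[1]+.5-170)*8),int((q[0]+.5-115)*8)),4,(0,0,255),1)
for sy in (1,-1):
  for k in (1,-1):
    for rr in (1,-1):
        q=proj(O-(.085+rr*.012)*ex+sy*(.0325+(4+4*k)/1000)*ey+[0,0,.138],"side"); cv2.circle(p,(int((q[1]+.5-170)*8),int((q[0]+.5-115)*8)),4,(255,0,0),1)
cv2.imwrite("pics/h.png",p)
```

```text
right [[160.9, 241.4], [162.7, 234.5]] [[-5.45, -1.06], [-0.4, -1.1]]
left [[148.0, 209.4], [149.4, 202.9]] [[-4.88, -0.83], [-5.02, 2.85]]
back [[148.5, 241.6], [150.2, 246.3]] [[-9.99, -1.7], [-3.5, 3.99]]
held [[125.5, 191.8], [127.0, 196.2]] [[-7.77, -1.56], [4.62, 0.93]]
```

View pics/h.png

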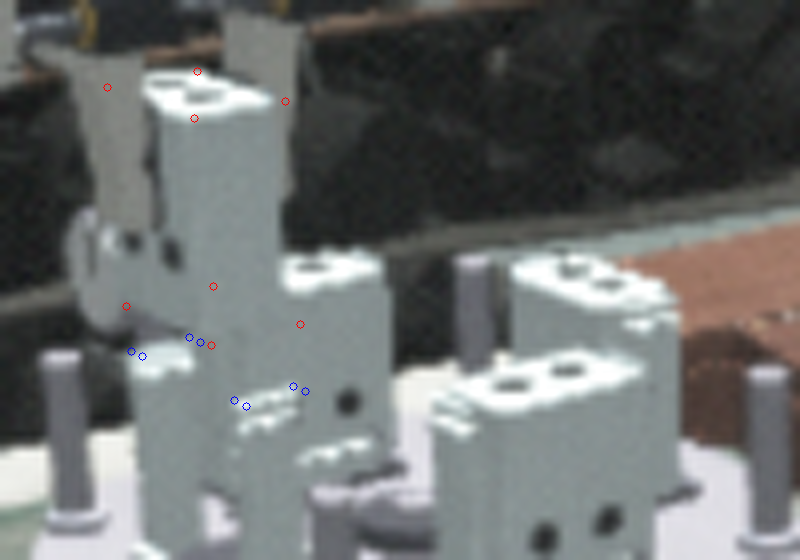

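Side-camera bias (about 1 px) explains the remaining offset, so the pose agrees with the prediction. I lower the block carefully while watching the force.

{"method": "move_arm", "body": {"targets": [[[0,0,1],[0,0,0]],[[0,0,1.8],[0,0,0]],[[0,0,2.3],[0,0,0]],[[0,0,2.6],[0,0,0]],[[0,0,2.9],[0,0,0]]]}}

```text
time_s: 12.32
tcp_pos: [0.4785, 0.187, 0.1664]
eef_rot: [-180.0, 0.0, -82.8]
contact_force: [-0.5, -0.9, -4.8]
gripper_width: 0.0358
gripper_force: 30.0
```

{"method": "move_arm", "body": {"targets": [[[0,0,0.6],[0,0,0]],[[0,0,1.4],[0,0,0]],[[0,0,2.2],[0,0,0]],[[0,0,3],[0,0,0]],[[0,0,3.8],[0,0,0]]]}}

```text
time_s: 12.95
tcp_pos: [0.4783, 0.1869, 0.1279]
eef_rot: [180.0, -0.0, -82.8]
contact_force: [0.5, -1.3, -3.3]
gripper_width: 0.036
gripper_force: 30.0
```

{"method": "move_arm", "body": {"targets": [[[0,0,0.8],[0,0,0]],[[0,0,1.6],[0,0,0]],[[0,0,2.1],[0,0,0]],[[0,0,2.3],[0,0,0]],[[0,0,2.5],[0,0,0]]]}}

```text
time_s: 13.58
tcp_pos: [0.4784, 0.1869, 0.1036]
eef_rot: [-180.0, -0.0, -82.8]
contact_force: [1.3, -3.3, -3.1]
gripper_width: 0.0357
gripper_force: 30.0
```

{"method": "move_arm", "body": {"targets": [[[0,0,0.3],[0,0,0]],[[0,0,0.5],[0,0,0]],[[0,0,0.7],[0,0,0]],[[0,0,0.8],[0,0,0]]]}}

```text
time_s: 14.08
tcp_pos: [0.4783, 0.1869, 0.0955]
eef_rot: [180.0, -0.0, -82.8]
contact_force: [1.0, -3.0, -2.2]
gripper_width: 0.0359
gripper_force: 30.0
```

{"method": "move_arm", "body": {"targets": [[[0,0,0.05],[0,0,0]],[[0,0,0.1],[0,0,0]],[[0,0,0.15],[0,0,0]]]}}

```text
time_s: 14.45
tcp_pos: [0.4783, 0.187, 0.0941]
eef_rot: [180.0, -0.0, -82.8]
contact_force: [0.6, -3.2, -2.2]
gripper_width: 0.0357
gripper_force: 30.0
```

{"method": "move_arm", "body": {"targets": [[[0,0,0.05],[0,0,0]],[[0,0,0.1],[0,0,0]],[[0,0,0.15],[0,0,0]]]}}

```text
time_s: 14.82
tcp_pos: [0.4784, 0.1869, 0.0938]
eef_rot: [-180.0, -0.0, -82.8]
contact_force: [-5.7, -4.0, 15.7]
gripper_width: 0.0357
gripper_force: 30.0
```

{"method": "move_arm", "body": {"targets": [[[0,0,-0.1],[0,0,0]],[[0,0,-0.1],[0,0,0]],[[0,0,-0.1],[0,0,0]],[[0,0,-0.5],[0,0,0]],[[0,0,-3],[0,0,0]]], "jaw": 5.6}}

```text
time_s: 15.45
tcp_pos: [0.4775, 0.1864, 0.1217]
eef_rot: [179.8, -0.1, -82.8]
contact_force: [0.3, -0.4, 0.5]
gripper_width: 0.0563
gripper_force: 0.0
```

{"method": "move_arm", "body": {"targets": [[[0,0,-4],[0,0,0]],[[0,0,-9],[0,0,0]],[[0,0,-9],[0,0,0]]]}}

```text
time_s: 15.82
tcp_pos: [0.4804, 0.1884, 0.217]
eef_rot: [-179.6, 0.2, -82.7]
contact_force: [0.1, 0.3, 0.2]
gripper_width: 0.0561
gripper_force: 0.0
```

Run:
```python
from h import *
b=atz((201.6,147.5),0,"side");print("foot",b)
for z in np.arange(.04,.2,.02): print(round(z,2),proj(b+[0,0,z],"side").round(1),proj(b+[0,0,z],"top").round(1))
print("top-right corner guess",[atz((263,160),z,"top").round(3).tolist() for z in (.06,.1,.14)])
from plant import viewer,r,outline_of
import cv2
i=viewer.capture("side")["image"];cv2.imwrite("pics/i0.png",i)
cv2.imwrite("pics/i.png",cv2.resize(i[120:240,90:250],(800,600),interpolation=cv2.INTER_CUBIC))
```

```text
foot [0.35077677 0.29483418 0.        ]
0.04 [189.6 145.9] [265.5 154.2]
0.06 [183.5 145.2] [265.7 152.7]
0.08 [177.3 144.3] [265.9 151. ]
0.1 [171.  143.5] [266.1 149.4]
0.12 [164.7 142.7] [266.3 147.6]
0.14 [158.3 141.9] [266.6 145.9]
0.16 [151.8 141. ] [266.8 144. ]
0.18 [145.1 140.2] [267.1 142.1]
top-right corner guess [[0.358, 0.275, 0.06], [0.359, 0.267, 0.1], [0.36, 0.259, 0.14]]
```

View pics/i.png

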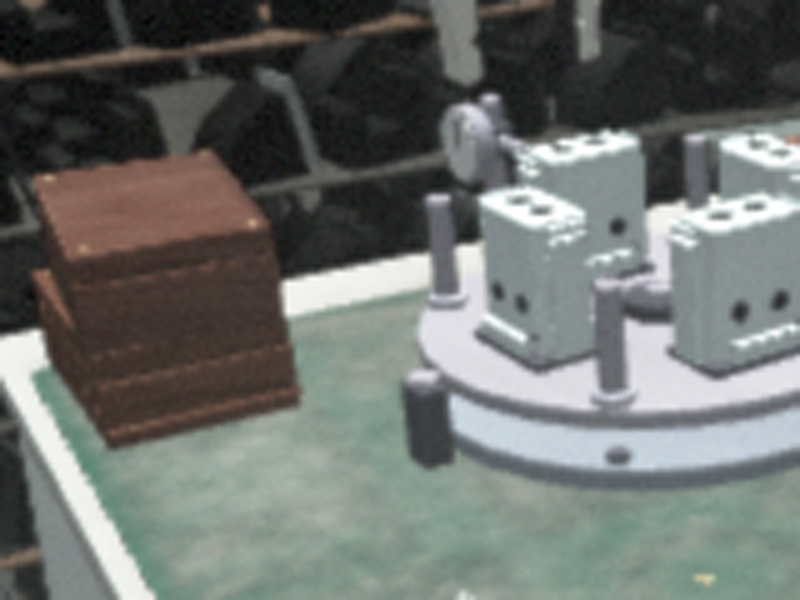

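Block is seated, its top level with the done ones. The wooden stack at left (foot corner at about 0.355, 0.29) is about 0.12–0.13 m high and clears the gripper body at z 0.16. Next: plan the push.

```bash
cat > arc.py <<'E'
import sys,numpy as np,subprocess
O=np.array([562.75,197.6]);t=np.radians(7.25)
def pose(al,d,z,rho=138):
    a=np.radians(al)+t; p=O+rho*np.array([np.cos(a),np.sin(a)])-d*np.array([np.sin(a),-np.cos(a)])
    return "%.2f %.2f %.1f %.2f"%(p[0],p[1],z,al+7.25-270)
if __name__=="__main__":
    # arc.py "al d z" ... first = now
    P=[pose(*map(float,s.split())) for s in sys.argv[1:]]
    print(P[0],"|",P[-1]); print(subprocess.run(["python3","m.py"]+P,capture_output=True,text=True).stdout)
E
python3 -c "
from arc import *
P=[pose(225,32,213),pose(225,32,95)];print(P)
print(subprocess.run(['python3','m.py','478.4 186.9 213 -82.75']+P,capture_output=True,text=True).stdout)"
python3 arc.py "225 32 95" "225 24 95" "225 18 95"
```

```text
['503.57 68.89 213.0 -37.75', '503.57 68.89 95.0 -37.75']
[[12.02,-1.01,-0.00],[0,0,-0.785]]
[[12.02,-1.01,11.80],[0,0,-0.785]]

503.57 68.89 95.0 -37.75 | 492.50 77.46 95.0 -37.75
[[-0.80,0.00,-0.00],[0,0,-0.000]]
[[-1.40,0.00,-0.00],[0,0,-0.000]]
```

{"method": "move_arm", "body": {"targets": [[[2,-0.2,0],[0,0,-0.15]],[[4.5,-0.4,0],[0,0,-0.3]],[[7,-0.6,0],[0,0,-0.45]],[[10,-0.8,0],[0,0,-0.62]],[[12,-1,0],[0,0,-0.785]]], "jaw": 0, "squeeze": 20}}

```text
time_s: 16.5
tcp_pos: [0.5028, 0.0679, 0.2115]
eef_rot: [179.9, 0.1, -37.5]
contact_force: [0.6, -0.3, -1.3]
gripper_width: 0.0115
gripper_force: 0.0
```

{"method": "move_arm", "body": {"targets": [[[0,0,0],[0,0,0]],[[0,0,3],[0,0,0]],[[0,0,6],[0,0,0]],[[0,0,9],[0,0,0]],[[0,0,10],[0,0,0]]]}}

```text
time_s: 17.12
tcp_pos: [0.5019, 0.0691, 0.1105]
eef_rot: [179.8, 0.1, -37.9]
contact_force: [-0.7, 1.2, 0.3]
gripper_width: 0.0003
gripper_force: 0.0
```

Run:
```python
from plant import viewer,r
import cv2
s=r.get_state();print(s["tcp_pos"],s["eef_rot"],s["contact_force"])
i=viewer.capture("side")["image"]
cv2.imwrite("pics/j.png",cv2.resize(i[110:230,140:300],(800,600),interpolation=cv2.INTER_CUBIC))
```

```text
[0.50192179 0.06912018 0.11049062] [ 1.79804721e+02  1.01305336e-01 -3.79323158e+01] [-0.73415862  1.15462699  0.34736306]
```

View pics/j.png

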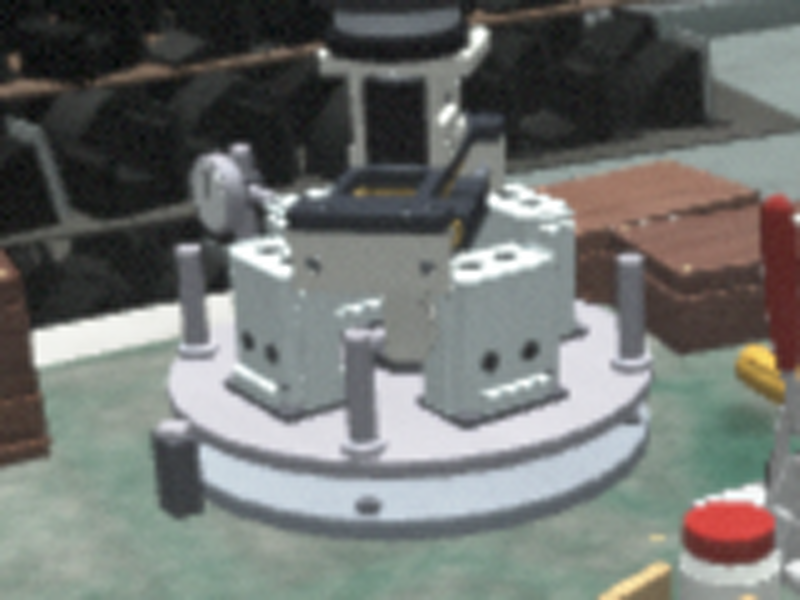

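Run:
```python
from h import *
for n,p in dict(tcp=(.502,.069,.1105),pin_fr=(.480,.0908,.122),fl=(.456,.2803,.122),nf_top=(.4784,.1869,.138),right_top=(.5734,.1131,.138),ptr=(.402,.177,.054)).items():
    q=proj(np.array(p),"side"); print(n,q.round(1),"crop",((q[1]-140)*5).round(),((q[0]-110)*5).round())
O=np.array([.56275,.1976]);t=np.radians(7.25);R=np.array([[np.cos(t),-np.sin(t)],[np.sin(t),np.cos(t)]])
for a in (225,135,45,315):
    p=O+R@(.135*np.array([np.cos(np.radians(a)),np.sin(np.radians(a))]));q=proj(np.array([*p,.122]),"side");print(a,p.round(3),((q[1]-140)*5).round(),((q[0]-110)*5).round())
```

```text
tcp [180.7 223. ] crop 415.0 354.0
pin_fr [175.9 211.8] crop 359.0 330.0
fl [159.1 178. ] crop 190.0 245.0
nf_top [160.9 196.6] crop 283.0 254.0
right_top [161.8 238. ] crop 490.0 259.0
ptr [194.7 175.2] crop 176.0 423.0
225 [0.48  0.091] 359.0 329.0
135 [0.456 0.28 ] 190.0 245.0
45 [0.645 0.304] 447.0 185.0
315 [0.669 0.115] 631.0 255.0
```

All features project to where they appear: the finger tip at (415,354) is just behind the push pin (359,330). I lower and make contact.

{"method": "move_arm", "body": {"targets": [[[0,0,1],[0,0,0]],[[0,0,1.8],[0,0,0]],[[-0.4,0,1.8],[0,0,0]],[[-0.8,0,1.8],[0,0,0]]]}}

```text
time_s: 17.68
tcp_pos: [0.497, 0.0743, 0.0949]
eef_rot: [-180.0, -0.0, -37.8]
contact_force: [-0.0, 0.2, -0.1]
gripper_width: 0.0006
gripper_force: 0.0
```

{"method": "move_arm", "body": {"targets": [[[-0.2,0,0],[0,0,0]],[[-0.4,0,0],[0,0,0]],[[-0.6,0,0],[0,0,0]]]}}

```text
time_s: 18.05
tcp_pos: [0.4926, 0.0778, 0.0949]
eef_rot: [-180.0, -0.0, -37.8]
contact_force: [4.4, -4.5, -2.2]
gripper_width: 0.0009
gripper_force: 2.9
```

```bash
python3 arc.py "225 18 95" "224 18 95" "222.5 18 95" "220.5 18 95" "218 18 95" "215 18 95"; python3 arc.py "215 18 95" "211.5 18 95" "208 18 95" "204.5 18 95" "201 18 95" "197.5 18 95"
```

```text
492.50 77.46 95.0 -37.75 | 472.70 91.49 95.0 -47.75
[[-0.24,0.03,-0.00],[0,0,0.017]]
[[-0.60,0.07,-0.00],[0,0,0.044]]
[[-1.09,0.10,-0.00],[0,0,0.079]]
[[-1.70,0.12,-0.00],[0,0,0.122]]
[[-2.42,0.10,-0.00],[0,0,0.175]]

472.70 91.49 95.0 -47.75 | 444.96 123.48 95.0 -65.25
[[-0.85,0.08,-0.00],[0,0,0.061]]
[[-1.69,0.12,-0.00],[0,0,0.122]]
[[-2.55,0.10,-0.00],[0,0,0.183]]
[[-3.39,0.02,-0.00],[0,0,0.244]]
[[-4.23,-0.10,-0.00],[0,0,0.305]]
```

{"method": "move_arm", "body": {"targets": [[[-0.24,0.03,0],[0,0,0.017]],[[-0.6,0.07,0],[0,0,0.044]],[[-1.09,0.1,0],[0,0,0.079]],[[-1.7,0.12,0],[0,0,0.122]],[[-2.42,0.1,0],[0,0,0.175]]]}}

```text
time_s: 18.68
tcp_pos: [0.4726, 0.0917, 0.0946]
eef_rot: [180.0, -0.0, -47.9]
contact_force: [2.7, -1.8, -1.1]
gripper_width: 0.0007
gripper_force: 1.2
```

{"method": "move_arm", "body": {"targets": [[[-0.85,0.08,0],[0,0,0.061]],[[-1.69,0.12,0],[0,0,0.122]],[[-2.55,0.1,0],[0,0,0.183]],[[-3.39,0.02,0],[0,0,0.244]],[[-4.23,-0.1,0],[0,0,0.305]]]}}

```text
time_s: 19.3
tcp_pos: [0.4451, 0.124, 0.0947]
eef_rot: [-180.0, -0.0, -65.4]
contact_force: [2.9, -0.8, -1.1]
gripper_width: 0.0004
gripper_force: 1.7
```

Run:
```python
from plant import viewer,r,pinpoint
s=r.get_state();print(s["tcp_pos"],s["eef_rot"],s["contact_force"])
import cv2
for c in ("side","top"):
    i=viewer.capture(c)["image"];cv2.imwrite(f"pics/k_{c}.png",i)
    for n in ("pin_fr","pin_fl","block"): print(c,n,[(q["location"],q["score"]) for q in pinpoint(n,c)[:2]])
from arc import *
from h import proj
for al in (215,200,197.5,195):
    a=np.radians(al)+t;p=O+135*np.array([np.cos(a),np.sin(a)]);print(al,proj(np.array([*p,122])/1000,"side"))
```

```text
[0.44511522 0.1239715  0.09467148] [-1.79965328e+02 -2.13541796e-02 -6.54268597e+01] [ 2.91837856 -0.77424204 -1.08675468]
side pin_fr [([172.0, 189.1], 0.67)]
side pin_fl [([178.7, 248.8], 0.59)]
side block []
top pin_fr [([197.1, 221.7], 0.37)]
top pin_fl [([204.2, 139.9], 0.58)]
top block [([198.6, 220.0], 0.48), ([217.3, 174.0], 0.41)]
215 [175.40240657 203.4802439 ]
200 [173.71699857 192.40582434]
197.5 [173.33678583 190.78248517]
195 [172.93105501 189.23251525]
```

{"method": "move_arm", "body": {"targets": [[[-0.85,0.08,0],[0,0,0.061]],[[-1.69,0.12,0],[0,0,0.122]],[[-2.55,0.1,0],[0,0,0.183]],[[-3.39,0.02,0],[0,0,0.244]],[[-4.23,-0.1,0],[0,0,0.305]]]}}

```text
time_s: 20.32
tcp_pos: [0.4284, 0.1624, 0.0946]
eef_rot: [-180.0, -0.0, -82.9]
contact_force: [3.7, -3.0, -1.1]
gripper_width: 0.0002
gripper_force: 1.5
```

{"method": "move_arm", "body": {"targets": [[[-0.85,0.08,0],[0,0,0.061]],[[-1.69,0.12,0],[0,0,0.122]],[[-2.55,0.1,0],[0,0,0.183]],[[-3.39,0.02,0],[0,0,0.244]],[[-4.23,-0.1,0],[0,0,0.305]]]}}

```text
time_s: 20.95
tcp_pos: [0.4241, 0.2042, 0.0946]
eef_rot: [-180.0, -0.1, -100.4]
contact_force: [3.2, -3.5, 0.1]
gripper_width: 0.0002
gripper_force: 1.7
```

```bash
python3 arc.py "162.5 18 95" "159.5 18 95" "156.5 18 95" "153.5 18 95" "150.5 18 95" "147.5 18 95"; python3 arc.py "147.5 18 95" "145 18 95" "143 18 95" "141 18 95" "140 18 95"
```

```text
423.75 204.44 95.0 -100.25 | 430.26 240.19 95.0 -115.25
[[-0.73,0.08,-0.00],[0,0,0.052]]
[[-1.45,0.11,-0.00],[0,0,0.105]]
[[-2.18,0.11,-0.00],[0,0,0.157]]
[[-2.91,0.07,-0.00],[0,0,0.209]]
[[-3.63,-0.00,-0.00],[0,0,0.262]]

430.26 240.19 95.0 -115.25 | 436.95 257.12 95.0 -122.75
[[-0.60,0.07,-0.00],[0,0,0.044]]
[[-1.09,0.10,-0.00],[0,0,0.079]]
[[-1.57,0.12,-0.00],[0,0,0.113]]
[[-1.82,0.12,-0.00],[0,0,0.131]]
```

{"method": "move_arm", "body": {"targets": [[[-0.73,0.08,0],[0,0,0.052]],[[-1.45,0.11,0],[0,0,0.105]],[[-2.18,0.11,0],[0,0,0.157]],[[-2.91,0.07,0],[0,0,0.209]],[[-3.63,0,0],[0,0,0.262]]]}}

```text
time_s: 21.58
tcp_pos: [0.4303, 0.2396, 0.0944]
eef_rot: [-180.0, -0.1, -115.4]
contact_force: [2.0, -4.3, 0.1]
gripper_width: 0.0005
gripper_force: 1.7
```

{"method": "move_arm", "body": {"targets": [[[-0.6,0.07,0],[0,0,0.044]],[[-1.09,0.1,0],[0,0,0.079]],[[-1.57,0.12,0],[0,0,0.113]],[[-1.82,0.12,0],[0,0,0.131]],[[-1.82,0.12,0],[0,0,0.131]]]}}

```text
time_s: 22.2
tcp_pos: [0.4371, 0.2579, 0.0946]
eef_rot: [180.0, 0.0, -122.8]
contact_force: [0.1, -0.1, 0.3]
gripper_width: 0.0006
gripper_force: 0.0
```

```bash
python3 arc.py "140 18 95" "139 18 95" "138 18 95" "137 18 95" "136 18 95" "136 18 95"; python3 arc.py "136 18 95"  "136 24 95" "136 40 95" "136 40 200"
```

```text
436.95 257.12 95.0 -122.75 | 441.41 265.75 95.0 -126.75
[[-0.24,0.03,-0.00],[0,0,0.017]]
[[-0.48,0.05,-0.00],[0,0,0.035]]
[[-0.72,0.07,-0.00],[0,0,0.052]]
[[-0.97,0.09,-0.00],[0,0,0.070]]
[[-0.97,0.09,-0.00],[0,0,0.070]]

441.41 265.75 95.0 -126.75 | 428.24 248.12 200.0 -126.75
[[0.60,-0.00,-0.00],[0,0,-0.000]]
[[2.20,0.00,-0.00],[0,0,-0.000]]
[[2.20,0.00,-10.50],[0,0,-0.000]]
```

Force dropped to zero, so the ball drew the disc in. I back off, rise and look.

{"method": "move_arm", "body": {"targets": [[[0.5,0,0],[0,0,0]],[[1.5,0,0],[0,0,0]],[[1.8,0,-3],[0,0,0]],[[1.8,0,-8],[0,0,0]],[[1.8,0,-13],[0,0,0]]]}}

```text
time_s: 22.82
tcp_pos: [0.4265, 0.2415, 0.2259]
eef_rot: [180.0, -0.0, -122.8]
contact_force: [0.5, 1.3, -0.3]
gripper_width: 0.0006
gripper_force: 0.0
```

{"method": "move_arm", "body": {"targets": [[[3,0,0],[0,0,0]],[[8,0,0],[0,0,0]],[[13,0,0],[0,0,0]],[[18,0,0],[0,0,0]],[[20,0,0],[0,0,0]]]}}

```text
time_s: 23.45
tcp_pos: [0.3171, 0.072, 0.2244]
eef_rot: [180.0, 0.1, -122.8]
contact_force: [0.7, 0.3, 0.2]
gripper_width: 0.0003
gripper_force: 0.0
```

Run:
```python
from plant import viewer,r
import cv2
s=r.get_state();print(s["tcp_pos"],s["contact_force"],s["time_s"])
a=viewer.capture("side")["image"][100:280,120:330];b=viewer.capture("top")["image"];cv2.imwrite("pics/l0.png",b)
b=b[110:270,110:310]
cv2.imwrite("pics/l.png",cv2.hconcat([cv2.resize(a,(400,343)),cv2.resize(b,(400,343),interpolation=cv2.INTER_CUBIC)]))
```

```text
[0.3171387  0.07198551 0.22435149] [0.69523463 0.27148449 0.15487493] 23.45
```

View pics/l.png

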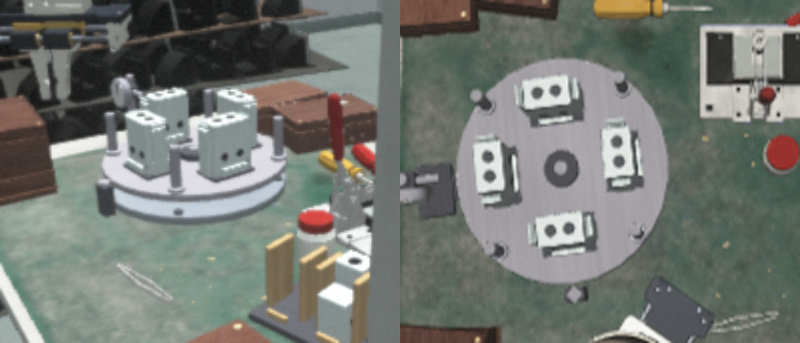

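All four nests are filled, the pins are at the diagonals and the jar is unmoved. A numeric detent check, then hand in if it agrees.

Run:
```python
from h import *
im=cv2.imread("pics/l0.png");t=np.radians(7.25);ex=np.array([np.cos(t),np.sin(t),0]);ey=np.array([-np.sin(t),np.cos(t),0]);O=np.array([.56275,.1976,.138])
e=[];rot=[]
for n,a,b in (("front",-ex,ey),("gauge",ey,ex),("right",-ey,ex),("back",ex,ey)):
    P=[O+.085*a+s*.012*b for s in (1,-1)]
    B=bores(im,[proj(p,"top") for p in P]); D=np.array([atz(q,.138,"top")-p for q,p in zip(B,P)])[:,:2]*1000
    e.append(D.max()); m=D.mean(0); tang=np.array([-a[1],a[0]]); rot.append(m@tang/85*57.3); print(n,m.round(2))
print("yaw dev deg",np.round(rot,2))
if max(map(abs,rot))<1.2:
    from plant import r; print(r.close_job())
```

```text
front [-0.07  0.09]
gauge [ 2.66 -0.86]
right [-0.24 -0.26]
back [0.23 0.01]
yaw dev deg [-0.07 -1.71 -0.18 -0.01]
```

The disc is within 0.2° of the detent. The loaded block only rests against one cheek of its 2.5 mm clearance, which agrees with the light side force felt on insertion. Handing in.

```bash
python3 -c "
from plant import r; print(r.close_job())"
```

```text
the job is handed in; nothing more can be done
None
```

The plain block is seated in the nest and the table has clicked one detent clockwise, leaving the block at the dial gauge; the job is handed in. The last pictures show the other blocks and the jar in their places.

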